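# Try the jar lids of a delivery and pull the loose one

## Robot

A 7-joint arm with a two-finger parallel gripper is mounted at the origin on the work surface. World frame = base frame: x ahead of the robot, y to its left, z up, the work surface at z = 0. Lengths are in m, angles in rad, forces in N, time in s.
With the tool pointing down it reaches from about 0.425 to 1.025 m from the base axis. Payload 3.6 kg.
Tool frame: the origin (TCP) lies midway between the tips of the shut fingers; the grasp point (between the pads) lies bot.pinch_z behind it (bot.pinch_z is the distance from the TCP to the grasp point, in m); z points along the fingers, y is the line along which they close (so a half turn about z gives the same grasp; the last joint's range is limited). The gripper opens to 85 mm and grips with 20 to 120 N. Pads are 22 mm wide; open, the fingers measure 114 mm over their backs; the gripper's body (76 mm by 85 mm) begins 54 mm behind the grasp point. The pads swing forward as they close: fully open they stand 13 mm farther back than shut.
Start: joints at [-1.381, 0.591, 0.048, 1.609, -0.033, 0.943, -0.034], TCP at [0.203, 0.696, 0.231] pointing down, gripper open.
Joint ranges: [-2.69, 2.69], [-0.47, 2.24], [-1.27, 1.36], [0.19, 2.51], [-1.53, 4.68], [0.08, 2.07], [-3.09, 3.09]. Speed limits (rad/s): [2.57, 2.57, 3.14, 3.14, 3.14, 3.14, 3.14].

## Interface

Orientations are given as a unit quaternion [w, x, y, z].
In Python, from rig import bot, optics gives the robot as it stands.
- The arm moves only by the shell command python3 -m pendant 'ROWS' [FORCE]. ROWS is text: rows parted by semicolons, each of 7 numbers parted by spaces: the shift along the world's x, y, z as a fraction of full scale, then the turn, a rotation vector about the world's x, y, z as a fraction of full scale, then the closure, from 0 (fully open) to 1 (shut). In form: tx ty tz wx wy wz hand; .... A call has 1 to 8 rows; each row shifts and turns the commanded pose from where the row before left it; what a row does not reach is not made up. Full scale, the value 1, is 0.2 m for a shift and 90 degrees for a turn. A row lasts 1/10 s, in which the tool goes at most 50 mm and 8.59 degrees, less where a joint would pass 70% of its speed; a pose out of reach is approached as far as the arm can. A call with a number of a shift or a turn outside -1 to 1 is refused whole. A call with a gripper value outside its range is refused whole. The fingers move at their own pace and stop on an object; FORCE is the grip in N (left out, the last holds). Time passes only in rows, so rows that do not move let the fingers close. It gives the time, the measured TCP pose, the force, the opening and the grip force at its end, in the units of the state.
- bot.state(): the state, without advancing time (a new reading comes with each control period).
- optics.read_camera(name): name is "scene" or "side" or "wrist"; returns (picture, depth): 480x640x3 uint8, red, green, blue; 480x640 float32, m along the optical axis (not along the pixel's ray), 0 where there is no reading.
- optics.get_calibration(name): a dict with "fx", "fy", "cx", "cy" (pixels), "R" (3x3) and "t" (3): a world point X has camera coordinates R X + t. Camera axes: x right, y down, z forward; pixel columns grow to the right and rows downward; lengths in m; the calibration is good to about 2 mm. The wrist camera is an equidistant fisheye: a pixel r from the principal point sees the ray r / f radians off the axis. A picture is of the moment at which its call begins: read the wrist's pose just before it. get_calibration takes no time and is no camera call; for the wrist camera it gives the pose at the moment of the call.
- bot.sign_off(): hands the job in; it is judged then, once.
The state is a dict: "t": time; "joint_pos": joint angles; "qd": joint speeds; "joint_efforts": joint torques, N m; "tool_pos": TCP position; "orientation": TCP orientation; "force": force on the tool from outside, world axes, zero at the start; "moment": the same for the moment, N m; "width": finger opening in m; "gripper_force": force on a finger pad.
Only numpy, scipy, OpenCV 4.12 (cv2) and the standard library are available. Lean on these libraries where they do the work, as an engineer would, in place of code of your own. Each camera call takes 0.05 s, during which the arm holds its last target. There are 200 camera calls.

## Task

Try the lids of the three square jars in the plywood crate one after the other, from your left to your right: give each a short, firm twist in the opening direction, a few degrees and never over 20, to feel whether it holds and springs back or comes loose and stays turned. Set the jar with the loose lid down upright in the wire returns basket, without dropping it; leave the sound jars in their cells and everything else standing where it is.

Things in the scene. Friction and masses are not known exactly. Their poses are not given: they have to be found in the camera images.
- crate: open plywood crate, fixed, 95 mm (its x) by 347 mm (its y), 66 mm high; origin at the centre of its underside, floor 8 mm thick. A row of four cells 75 mm square at y = +126, +42, -42, -126 mm, +y to the robot's left; yaw within 15 degrees. Three hold a jar, one the sauce bottle, in any order. A cell lets its jar turn only some 0.06 rad.
- jar_a_top (a point): lid centre of jar_a, half-way up the lid, 107 mm above the jar's underside; z up, axes fixed to the jar. Square amber glass jar, 72 x 72 mm, 0.4 to 0.8 kg, all three alike; it can be lifted by its lid. Lid round, brass rim, white top with a red stripe, 58 mm diameter, 18 mm high; below it a 52 mm neck; the jar's shoulder is 27 mm below the point.
- jar_a_lid (a joint): turn of jar_a's lid, rad, 0 at first, growing as it opens (counter-clockwise from above). A sound lid winds up springily, 0.085 to 0.1 rad per N m, back to 0 when let go. A loose lid breaks away at about 0.1 N m, turns on as easily and stays where left. Past 0.35 rad (20 degrees) either way a sound seal is spoilt and a loose lid leaks.
- jar_b_top (a point): lid centre of jar_b, half-way up the lid, 107 mm above the jar's underside; z up, axes fixed to the jar. Square amber glass jar, 72 x 72 mm, 0.4 to 0.8 kg, all three alike; it can be lifted by its lid. Lid round, brass rim, white top with a red stripe, 58 mm diameter, 18 mm high; below it a 52 mm neck; the jar's shoulder is 27 mm below the point.
- jar_b_lid (a joint): turn of jar_b's lid, rad, 0 at first, growing as it opens (counter-clockwise from above). A sound lid winds up springily, 0.085 to 0.1 rad per N m, back to 0 when let go. A loose lid breaks away at about 0.1 N m, turns on as easily and stays where left. Past 0.35 rad (20 degrees) either way a sound seal is spoilt and a loose lid leaks.
- jar_c_top (a point): lid centre of jar_c, half-way up the lid, 107 mm above the jar's underside; z up, axes fixed to the jar. Square amber glass jar, 72 x 72 mm, 0.4 to 0.8 kg, all three alike; it can be lifted by its lid. Lid round, brass rim, white top with a red stripe, 58 mm diameter, 18 mm high; below it a 52 mm neck; the jar's shoulder is 27 mm below the point.
- jar_c_lid (a joint): turn of jar_c's lid, rad, 0 at first, growing as it opens (counter-clockwise from above). A sound lid winds up springily, 0.085 to 0.1 rad per N m, back to 0 when let go. A loose lid breaks away at about 0.1 N m, turns on as easily and stays where left. Past 0.35 rad (20 degrees) either way a sound seal is spoilt and a loose lid leaks.
- sauce_mid (a point): point on the axis of the red sauce bottle, 70 mm above its underside: 60 mm in diameter up to 80 mm, narrowing to a 29 mm white cap that ends at 136 mm. Stands in a cell of the crate. Leave alone.
- basket: wire returns basket, fixed to the counter, 250 mm (its x) by 210 mm (its y), 80 mm high, open on top, walls 4 mm; origin at the centre of its underside, its floor 4 mm above that. A can stands in its far half (+x); its near half (-x) is free.
- can_mid (a point): centre of the green can that stands in the basket, 72 mm in diameter, 78 mm high. Leave alone.
- oil_mid (a point): centre of the oil bottle with a green cap that stands close behind the crate, 64 mm in diameter, 200 mm high. Leave alone.
- wine_mid (a point): centre of the green wine bottle that stands between crate and basket, 74 mm in diameter, 300 mm high. Leave alone.
Not all that is in view belongs to the job. Leave any purple look-alike of the part that bears jar_b_top alone.

How it is judged:
On the way, in this order (a step that is already met when the one before it is completed fails the run):
1. the lid of the leftmost jar in the crate is tried: turned or wound up by over 0.04 rad in the opening direction (about 0.4 N m on a sound lid) (((y of jar_a_top in the frame of crate between 0.091 and 0.161 m and y of sauce_mid in the frame of crate below 0.084 m and value of joint jar_a_lid above 0.04 rad) or (y of jar_a_top in the frame of crate between 0.007 and 0.077 m and y of sauce_mid in the frame of crate above 0.084 m and value of joint jar_a_lid above 0.04 rad) or (y of jar_b_top in the frame of crate between 0.091 and 0.161 m and y of sauce_mid in the frame of crate below 0.084 m and value of joint jar_b_lid above 0.04 rad) or (y of jar_b_top in the frame of crate between 0.007 and 0.077 m and y of sauce_mid in the frame of crate above 0.084 m and value of joint jar_b_lid above 0.04 rad) or (y of jar_c_top in the frame of crate between 0.091 and 0.161 m and y of sauce_mid in the frame of crate below 0.084 m and value of joint jar_c_lid above 0.04 rad) or (y of jar_c_top in the frame of crate between 0.007 and 0.077 m and y of sauce_mid in the frame of crate above 0.084 m and value of joint jar_c_lid above 0.04 rad))), for 0.1 s.
2. the lid of the middle jar in the crate is tried: turned or wound up by over 0.04 rad in the opening direction (about 0.4 N m on a sound lid) (((y of jar_a_top in the frame of crate between 0.007 and 0.077 m and y of sauce_mid in the frame of crate below 0 m and value of joint jar_a_lid above 0.04 rad) or (y of jar_a_top in the frame of crate between -0.077 and -0.007 m and y of sauce_mid in the frame of crate above 0 m and value of joint jar_a_lid above 0.04 rad) or (y of jar_b_top in the frame of crate between 0.007 and 0.077 m and y of sauce_mid in the frame of crate below 0 m and value of joint jar_b_lid above 0.04 rad) or (y of jar_b_top in the frame of crate between -0.077 and -0.007 m and y of sauce_mid in the frame of crate above 0 m and value of joint jar_b_lid above 0.04 rad) or (y of jar_c_top in the frame of crate between 0.007 and 0.077 m and y of sauce_mid in the frame of crate below 0 m and value of joint jar_c_lid above 0.04 rad) or (y of jar_c_top in the frame of crate between -0.077 and -0.007 m and y of sauce_mid in the frame of crate above 0 m and value of joint jar_c_lid above 0.04 rad))), for 0.1 s.
3. the lid of the rightmost jar in the crate is tried: turned or wound up by over 0.04 rad in the opening direction (about 0.4 N m on a sound lid) (((y of jar_a_top in the frame of crate between -0.077 and -0.007 m and y of sauce_mid in the frame of crate below -0.084 m and value of joint jar_a_lid above 0.04 rad) or (y of jar_a_top in the frame of crate between -0.161 and -0.091 m and y of sauce_mid in the frame of crate above -0.084 m and value of joint jar_a_lid above 0.04 rad) or (y of jar_b_top in the frame of crate between -0.077 and -0.007 m and y of sauce_mid in the frame of crate below -0.084 m and value of joint jar_b_lid above 0.04 rad) or (y of jar_b_top in the frame of crate between -0.161 and -0.091 m and y of sauce_mid in the frame of crate above -0.084 m and value of joint jar_b_lid above 0.04 rad) or (y of jar_c_top in the frame of crate between -0.077 and -0.007 m and y of sauce_mid in the frame of crate below -0.084 m and value of joint jar_c_lid above 0.04 rad) or (y of jar_c_top in the frame of crate between -0.161 and -0.091 m and y of sauce_mid in the frame of crate above -0.084 m and value of joint jar_c_lid above 0.04 rad))), for 0.1 s.
At the end, for the whole second after the job is handed in: the jar whose lid proved loose (stays turned by over 0.035 rad) stands upright (within 0.12 rad) and at rest on the floor of the wire basket, inside its walls; the sound jars, whose lids have sprung back, stand in their cells within 12 mm of where they were, upright within 0.1 rad (((x of jar_a_top in the frame of basket between -0.125 and 0.125 m and y of jar_a_top in the frame of basket between -0.105 and 0.105 m and height (world z) of jar_a_top between 0.103 and 0.119 m and angle between jar_a_top's own z axis and vertical below 0.12 rad and linear speed of jar_a below 0.02 m/s and value of joint jar_a_lid above 0.035 rad) or (x of jar_b_top in the frame of basket between -0.125 and 0.125 m and y of jar_b_top in the frame of basket between -0.105 and 0.105 m and height (world z) of jar_b_top between 0.103 and 0.119 m and angle between jar_b_top's own z axis and vertical below 0.12 rad and linear speed of jar_b below 0.02 m/s and value of joint jar_b_lid above 0.035 rad) or (x of jar_c_top in the frame of basket between -0.125 and 0.125 m and y of jar_c_top in the frame of basket between -0.105 and 0.105 m and height (world z) of jar_c_top between 0.103 and 0.119 m and angle between jar_c_top's own z axis and vertical below 0.12 rad and linear speed of jar_c below 0.02 m/s and value of joint jar_c_lid above 0.035 rad)) and ((x of jar_a_top in the frame of basket between -0.125 and 0.125 m and y of jar_a_top in the frame of basket between -0.105 and 0.105 m and height (world z) of jar_a_top between 0.103 and 0.119 m and angle between jar_a_top's own z axis and vertical below 0.12 rad and linear speed of jar_a below 0.02 m/s and value of joint jar_a_lid above 0.035 rad) or (distance of jar_a_top from where it was at the start of the episode below 0.012 m and angle between jar_a_top's own z axis and vertical below 0.1 rad and value of joint jar_a_lid below 0.035 rad)) and ((x of jar_b_top in the frame of basket between -0.125 and 0.125 m and y of jar_b_top in the frame of basket between -0.105 and 0.105 m and height (world z) of jar_b_top between 0.103 and 0.119 m and angle between jar_b_top's own z axis and vertical below 0.12 rad and linear speed of jar_b below 0.02 m/s and value of joint jar_b_lid above 0.035 rad) or (distance of jar_b_top from where it was at the start of the episode below 0.012 m and angle between jar_b_top's own z axis and vertical below 0.1 rad and value of joint jar_b_lid below 0.035 rad)) and ((x of jar_c_top in the frame of basket between -0.125 and 0.125 m and y of jar_c_top in the frame of basket between -0.105 and 0.105 m and height (world z) of jar_c_top between 0.103 and 0.119 m and angle between jar_c_top's own z axis and vertical below 0.12 rad and linear speed of jar_c below 0.02 m/s and value of joint jar_c_lid above 0.035 rad) or (distance of jar_c_top from where it was at the start of the episode below 0.012 m and angle between jar_c_top's own z axis and vertical below 0.1 rad and value of joint jar_c_lid below 0.035 rad))); the robot touches nothing.
It fails at once if a lid is turned or wound up past 0.35 rad (20 degrees) either way (value of joint any of jar_a_lid, jar_b_lid, jar_c_lid above 0.35 rad or value of joint any of jar_a_lid, jar_b_lid, jar_c_lid below -0.35 rad).
It fails at once if a jar is dropped into the basket (faster than 0.45 m/s near its floor, a fall of over 1 cm) ((horizontal distance between jar_a_top and basket below 0.17 m and height (world z) of jar_a_top below 0.16 m and linear speed of jar_a above 0.45 m/s) or (horizontal distance between jar_b_top and basket below 0.17 m and height (world z) of jar_b_top below 0.16 m and linear speed of jar_b above 0.45 m/s) or (horizontal distance between jar_c_top and basket below 0.17 m and height (world z) of jar_c_top below 0.16 m and linear speed of jar_c above 0.45 m/s)).
It fails at once if the sauce, oil or wine bottle or the can is shifted by more than 20 mm or tipped (distance of any of sauce_mid, can_mid, oil_mid, wine_mid from where it was at the start of the episode above 0.02 m or angle between any of sauce_mid, can_mid, oil_mid, wine_mid's own z axis and vertical above 0.3 rad).
It also fails if it takes over 67 s, if anything falls off the work surface, if the arm or the gripper's body presses on something with over 40 N, if the wrist force passes 120 N, or if a joint passes its speed limit or range.

## Working session

There is one attempt and no reset: what is moved stays moved. The work goes in short steps, Python scripts to look and compute and a shell command to move; the robot and the scene stay as the last step left them, time stands still between calls to the robot, and variables do not carry over. Pictures are saved under pics/ and viewed, at most 10 in all, crops included, and the job is handed in when it is done.

```bash
mkdir -p pics; ls
python3 - <<'E'
from rig import bot, optics
import cv2,numpy as np
print(bot.state(),bot.pinch_z)
for n in("scene","side"):
    p,d=optics.read_camera(n);cv2.imwrite(f"pics/{n}0.png",p[:,:,::-1]);np.savez(f"{n}0.npz",p=p,d=d)
    c=optics.get_calibration(n);print(n,c)
E
```

```text
pics
{'t': 0.0, 'joint_pos': array([-1.38053471,  0.59214126,  0.04827958,  1.6098396 , -0.03329028,
        0.9426961 , -0.0337225 ]), 'qd': array([-0.00143522, -0.00084368,  0.00070854, -0.00097001,  0.00063385,
        0.00096762, -0.00094356]), 'joint_efforts': array([-4.80650579e-05, -5.48688304e+01,  1.54621102e+00, -1.98129129e+01,
        9.32157825e-03,  8.80804262e-03,  1.94505660e-06]), 'tool_pos': array([0.20272739, 0.69520864, 0.23011799]), 'orientation': array([-9.85210883e-05,  1.41365523e-01,  9.89956812e-01, -1.13579723e-03]), 'force': array([-0.64342954, -0.02100103, -0.42632203]), 'moment': array([ 0.0185335 , -0.01653575,  0.02015062]), 'gripper_force': 0.0, 'width': 0.08558606736154788} 0.0187
scene {'fx': 483.75853377814894, 'fy': 483.75853377814894, 'cx': 318.51842606781975, 'cy': 236.39614833194926, 'R': array([[ 0.81533598,  0.57875836,  0.01630959],
       [ 0.36722674, -0.49514841, -0.78738338],
       [-0.44762904,  0.64797131, -0.61624785]]), 't': array([-0.47080466, -0.05773128,  1.48954364])}
side {'fx': 476.2829069964491, 'fy': 476.2829069964491, 'cx': 317.4332141156706, 'cy': 241.0102165056778, 'R': array([[-0.99840913, -0.05629157, -0.00323593],
       [-0.03837606,  0.72045748, -0.69243649],
       [ 0.04130968, -0.69121073, -0.72147158]]), 't': array([0.52738233, 0.06842908, 1.08807656])}
```

View pics/scene0.png

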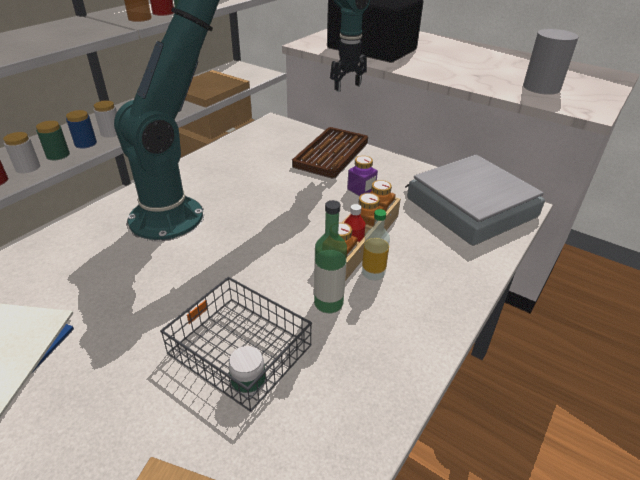

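View pics/side0.png

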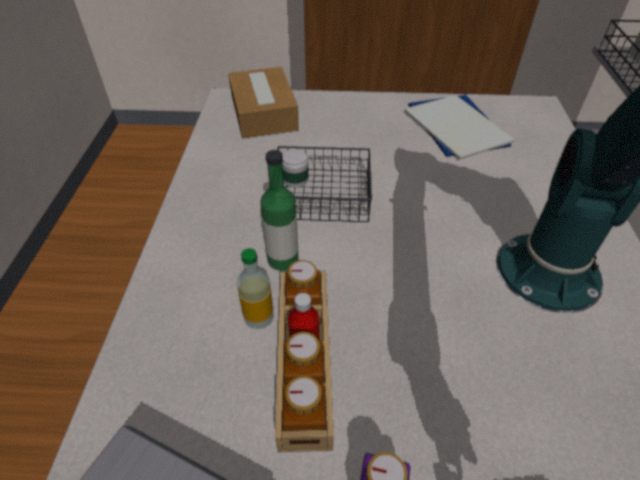

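The side view shows the three lids in the crate at (303,393), (303,347) and (302,272), with the sauce bottle at (303,308). The wine bottle is at (281,215), the oil at (255,290), the can at (295,165) and the basket around (322,183). A purple look-alike with the same kind of lid stands outside the crate at (387,470). The amber jars in the crate are the ones meant; the purple one is left alone.

```bash
cat > h.py <<'E'
import numpy as np
from rig import optics
def ray(c,u,v,z):
    R,t=np.array(c["R"]),np.array(c["t"]); o=-R.T@t
    d=R.T@np.array([(u-c["cx"])/c["fx"],(v-c["cy"])/c["fy"],1]); return o+d*(z-o[2])/d[2]
def cloud(c,d):
    v,u=np.mgrid[:d.shape[0],:d.shape[1]]
    P=np.stack([(u-c["cx"])/c["fx"]*d,(v-c["cy"])/c["fy"]*d,d],-1)
    return (P-np.array(c["t"]))@np.array(c["R"])
E
python3 - <<'E'
from h import *
import cv2
f=np.load("side0.npz");p,d=f["p"],f["d"];c=optics.get_calibration("side")
W=cloud(c,d);W[d==0]=np.nan
hsv=cv2.cvtColor(p,cv2.COLOR_RGB2HSV)
# lid tops: height 0.11-0.135 in crate region
m=((W[...,2]>.108)&(W[...,2]<.135)&(hsv[...,1]<70)&(hsv[...,2]>120)).astype(np.uint8)
n,l,s,ce=cv2.connectedComponentsWithStats(m)
for i in range(1,n):
    if s[i,4]>60:
        q=W[l==i];print("blob",ce[i].round(1),s[i],np.median(q,0).round(4),"ray",ray(c,*ce[i],.124).round(4),q.min(0).round(3),q.max(0).round(3))
# crate: wood rim at z~.066
m=((np.abs(W[...,2]-.066)<.006)&(W[...,0]>.35)&(W[...,1]<.55)&(hsv[...,0]<25)&(hsv[...,0]>8)).astype(np.uint8)
m=cv2.morphologyEx(m,cv2.MORPH_CLOSE,np.ones((5,5)))
n,l,s,ce=cv2.connectedComponentsWithStats(m)
i=1+np.argmax(s[1:,4]);q=W[(l==i)&(np.abs(W[...,2]-.066)<.004)]
r=cv2.minAreaRect(q[:,:2].astype(np.float32)*1000);print("crate",r,s[i])
# basket: thin dark wires, rim z .08
m=((np.abs(W[...,2]-.08)<.007)&(W[...,1]<.02)&(W[...,1]>-.4)&(W[...,0]>.2)&(W[...,0]<.9)&(hsv[...,2]<110))
q=W[m];print("basket",cv2.minAreaRect(q[:,:2].astype(np.float32)*1000),m.sum())
for nm,z0,z1,x0,x1,y0,y1 in(("wine",.1,.32,.55,.75,-.15,.1),("oil",.05,.2,.65,.85,.05,.3),("can",.05,.1,.5,.75,-.4,-.1)):
    m=(W[...,2]>z0)&(W[...,2]<z1)&(W[...,0]>x0)&(W[...,0]<x1)&(W[...,1]>y0)&(W[...,1]<y1);q=W[m]
    print(nm,m.sum(),np.median(q,0).round(3) if m.any() else"",q.min(0).round(3),q.max(0).round(3))
for uv,z in(((277,157),.3),((250,255),.2),((295,157),.082),((276,219),.08),((367,219),.08),((369,149),.08),((277,149),.08),((278,445),.066),((333,445),.066)):print(uv,ray(c,*uv,z).round(3))
E
```

```text
blob [281.7 233.5] [275 228  15  12 114] [0.6013 0.0324 0.1213] ray [0.601  0.0343 0.124 ] [0.587 0.025 0.108] [0.616 0.036 0.135]
blob [302.5 270.3] [291 261  24  19 346] [0.5497 0.1315 0.1226] ray [0.5496 0.1327 0.124 ] [0.527 0.106 0.119] [0.573 0.155 0.127]
blob [253.5 287.5] [246 283  15   9  70] [0.6363 0.1856 0.1304] ray [0.6387 0.1802 0.124 ] [0.625 0.177 0.124] [0.651 0.191 0.135]
blob [303.  345.7] [289 334  28  24 503] [0.5353 0.2999 0.1229] ray [0.5355 0.3007 0.124 ] [0.513 0.276 0.119] [0.559 0.323 0.127]
blob [303.3 391.8] [289 378  29  28 629] [0.5284 0.3834 0.123 ] ray [0.5286 0.3842 0.124 ] [0.506 0.358 0.118] [0.552 0.406 0.128]
blob [387.2 468.4] [371 455  33  25 642] [0.3996 0.4895 0.1152] ray [0.4011 0.4926 0.124 ] [0.377 0.47  0.111] [0.424 0.505 0.119]
crate ((539.4720458984375, 259.45361328125), (95.01957702636719, 346.9580383300781), 4.678106307983398) [ 275  272   59  167 2606]
basket ((526.0866088867188, -167.2424774169922), (250.3540496826172, 369.69329833984375), 1.9963548183441162) 484
wine 2273 [0.607 0.017 0.19 ] [ 0.573 -0.024  0.1  ] [0.647 0.037 0.301]
oil 430 [0.658 0.182 0.125] [0.65  0.151 0.05 ] [0.674 0.195 0.2  ]
can 809 [ 0.595 -0.282  0.076] [ 0.5  -0.35  0.05] [ 0.657 -0.134  0.085]
(277, 157) [0.603 0.007 0.3  ]
(250, 255) [0.639 0.166 0.2  ]
(295, 157) [ 0.604 -0.291  0.082]
(276, 219) [ 0.626 -0.055  0.08 ]
(367, 219) [ 0.418 -0.066  0.08 ]
(369, 149) [ 0.408 -0.34   0.08 ]
(277, 149) [ 0.656 -0.327  0.08 ]
(278, 445) [0.565 0.447 0.066]
(333, 445) [0.478 0.442 0.066]
```

Run:
```python
from h import *
import cv2
a=np.load("scene0.npz")["p"][265:410,150:325];b=np.load("side0.npz")["p"][140:230,260:380]
a=cv2.resize(a,(396*1,328));b=cv2.resize(b,(400,300));b=cv2.copyMakeBorder(b,0,28,0,0,cv2.BORDER_CONSTANT)
cv2.imwrite("pics/bask.png",np.hstack([a,b])[:,:,::-1])
```

```text
(no output)
```

View pics/bask.png

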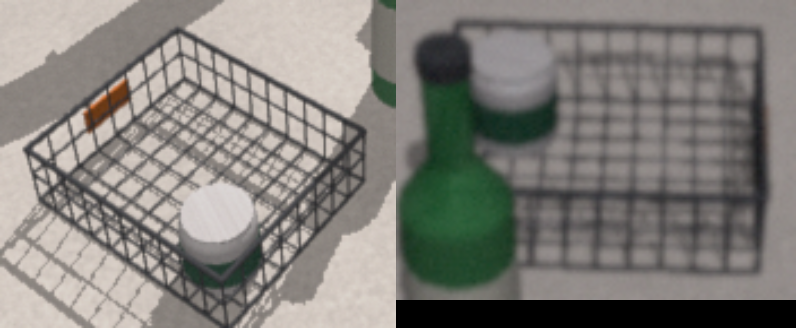

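The crop shows the basket rim corners in the scene view at (229.5,277.4), (310.9,322.9), (251.2,409) and (161.9,331.3), and in the side view at (369,149), (371,199) and (278,147). The can is in the far half, on the left of the side view.

```bash
python3 - <<'E'
from h import *
c=optics.get_calibration("scene");P=[]
for uv in((229.5,277.4),(310.9,322.9),(251.2,409),(161.9,331.3)):
    q=ray(c,*uv,.08);P.append(q);print(q.round(4))
print("centre",np.mean(P,0).round(4))
s=optics.get_calibration("side")
for uv in((369.2,149),(371,199.1),(278.3,146.6)):print("side",ray(s,*uv,.08).round(4))
e=P[1]-P[0];print("yaw",np.degrees(np.arctan2(e[1],e[0])))
print("can scene",ray(c,150+218/2.263,265+208/2.263,.082).round(3))
E
python3 -m pendant '0.2 -0.2 0 0 0 -0.09 0; 0.2 -0.2 0 0 0 -0.09 0; 0.2 -0.2 0 0 0 -0.09 0; 0.2 -0.2 0 0 0 -0.09 0; 0.2 -0.2 0 0 0 -0.09 0;0.2 -0.2 0 0 0 -0.09 0; 0.2 -0.2 0 0 0 -0.09 0;0 0 0 0 0 0 0' 50
```

```text
[ 0.411  -0.1387  0.08  ]
[ 0.6547 -0.1398  0.08  ]
[ 0.6892 -0.3737  0.08  ]
[ 0.4124 -0.3465  0.08  ]
centre [ 0.5418 -0.2497  0.08  ]
side [ 0.4075 -0.3402  0.08  ]
side [ 0.4071 -0.1358  0.08  ]
side [ 0.6533 -0.3386  0.08  ]
yaw -0.2764321288831639
can scene [ 0.604 -0.292  0.082]
t: 0.9
tool_pos: [0.4578, 0.4395, 0.2316]
orientation: [0.003, 0.601, 0.799, -0.001]
force: [0.9, 0.2, 0.7]
width: 0.0853
gripper_force: 0.0
```

```bash
python3 -m pendant '0.12 -0.09 0 0 0 -0.06 0; 0.12 -0.09 0 0 0 -0.06 0; 0.115 -0.095 0 0 0 -0.06 0;0 0 0 0 0 0 0'
cat >> h.py <<'E'
def wrist(tag,z=.124):
    import cv2
    from rig import bot
    s=bot.state();c=optics.get_calibration("wrist");p,d=optics.read_camera("wrist")
    cv2.imwrite(f"pics/w{tag}.png",p[:,:,::-1])
    R,t=np.array(c["R"]),np.array(c["t"]);o=-R.T@t
    v,u=np.mgrid[:480,:640];X=(u-c["cx"])/c["fx"];Y=(v-c["cy"])/c["fy"];r=np.hypot(X,Y)+1e-9
    D=np.stack([X/r*np.sin(r),Y/r*np.sin(r),np.cos(r)],-1)@R
    W=o+D*((z-o[2])/D[...,2])[...,None]
    dd=np.stack([X/r*np.tan(r)*d,Y/r*np.tan(r)*d,d],-1);C=(dd-t)@R
    hsv=cv2.cvtColor(p,cv2.COLOR_RGB2HSV)
    m=((np.abs(C[...,2]-z)<.012)&(hsv[...,1]<70)&(hsv[...,2]>110)&(d>0)).astype(np.uint8)
    n,l,st,ce=cv2.connectedComponentsWithStats(m)
    w=s["orientation"];print("tool",s["tool_pos"].round(4),"yaw y",np.degrees(2*np.arctan2(w[2],w[1]))-90)
    for i in range(1,n):
        if st[i,4]>200:
            q=W[l==i];e=cv2.minEnclosingCircle((q[:,:2]*1000).astype(np.float32));print(ce[i].round(0),st[i,4],"circle",np.round(e[0],1),round(e[1],1),"zmed",np.median(C[l==i][:,2]).round(4))
E
python3 -c "
from h import *;wrist(1)"
```

```text
t: 1.3
tool_pos: [0.5256, 0.3886, 0.2314]
orientation: [0.002, 0.705, 0.709, -0.0]
force: [0.1, -1.1, 0.0]
width: 0.0854
gripper_force: 0.0
tool [0.5256 0.3886 0.2314] yaw y 0.3697153358689178
[150.  95.] 2610 circle [406.2 493.8] 22.9 zmed 0.1163
[325. 244.] 3139 circle [530.6 383.4] 23.7 zmed 0.1246
[332. 345.] 2168 circle [537.6 299.6] 23.8 zmed 0.1248
```

View pics/w1.png

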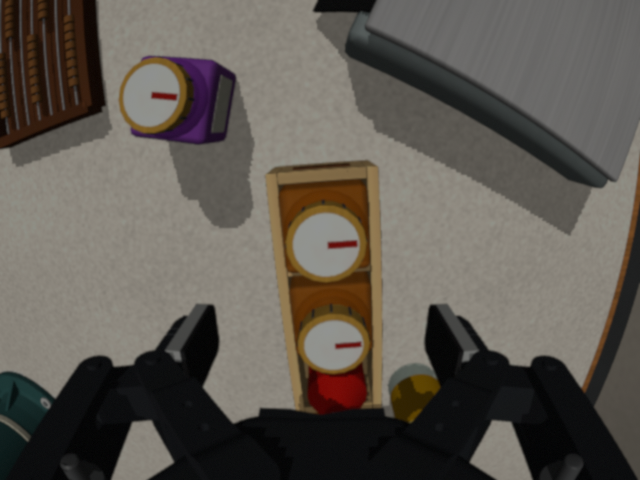

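The wrist view shows the two leftmost amber jars in the crate, with lids at (325,244) and (332,345). The sauce is below them at (338,390), and the purple look-alike is at (150,95) outside the crate. I'm going down on the leftmost amber jar.

```bash
python3 -m pendant '0.02 -0.024 -0.175 0 0 0 0; 0 0 -0.175 0 0 0 0; 0 0 -0.175 0 0 0 0; 0 0 -0.17 0 0 0 0; 0 0 0 0 0 0 0;0 0 0 0 0 0 1;0 0 0 0 0 0 1;0 0 0 0 0 0 1' 60; python3 -c "
from rig import bot;s=bot.state();print(s['moment'],s['force'],s['width'],s['gripper_force'])"
```

```text
t: 2.15
tool_pos: [0.5278, 0.3901, 0.095]
orientation: [0.001, 0.702, 0.712, 0.003]
force: [2.4, 1.9, 1.0]
width: 0.0563
gripper_force: 64.0
[ 0.11244627 -0.38869639  0.01715503] [2.38020937 1.9207226  1.01632235] 0.056342449915642336 63.963990211486816
```

```bash
python3 -m pendant '0 0 0 0 0 0 1;0 0 0 0 0 0 1'; python3 -c "
from h import *;wrist('2')
from rig import bot;s=bot.state();print(s['moment'],s['force'],s['width'],s['gripper_force'])"
```

```text
t: 2.35
tool_pos: [0.528, 0.3901, 0.0948]
orientation: [0.001, 0.702, 0.712, 0.003]
force: [2.4, 1.2, 6.6]
width: 0.0562
gripper_force: 64.2
tool [0.528  0.3901 0.0948] yaw y 0.8319449409826944
[24. 79.] 4675 circle [410.4 493. ] 22.1 zmed 0.1164
[320. 356.] 9416 circle [529.3 382.9] 23.9 zmed 0.1251
[ 0.13977931 -0.40389336  0.02890744] [2.63975133 0.80281299 6.25297973] 0.05626359806102734 64.17653560638428
```

View pics/w2.png

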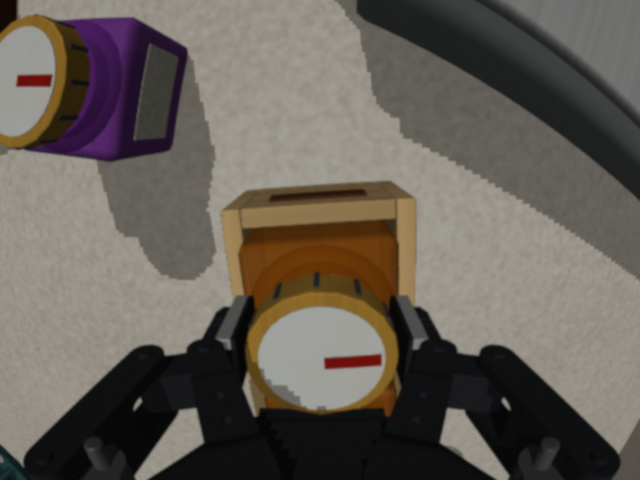

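The view shows the pads on the lid about 6 mm off-centre towards the camera's top (+y). I'll open, shift and grip again.

```bash
python3 -m pendant '0 0 0 0 0 0 0;0 0 0 0 0 0 0;0.005 -0.03 0 0 0 0 0;0 0 0 0 0 0 0';python3 -m pendant '0 0 0 0 0 0 1;0 0 0 0 0 0 1;0 0 0 0 0 0 1;0 0 0 0 0 0 1' 60; python3 -c "
from rig import bot;s=bot.state();print(s['moment'],s['force'],s['width'],s['gripper_force'])"
```

```text
t: 2.8
tool_pos: [0.526, 0.3809, 0.0919]
orientation: [0.0, 0.702, 0.712, -0.001]
force: [1.2, -0.6, -0.3]
width: 0.0853
gripper_force: 0.0
t: 3.2
tool_pos: [0.5277, 0.3828, 0.0928]
orientation: [0.001, 0.702, 0.712, 0.001]
force: [1.9, -0.2, 2.4]
width: 0.0565
gripper_force: 63.5
[-0.04968549 -0.39477473 -0.01037565] [ 1.88625352 -0.18361521  2.39774214] 0.056518998167988846 63.4628963470459
```

```bash
for i in 1; do python3 -m pendant '0 0 0 0 0 0.032 1;0 0 0 0 0 0.032 1;0 0 0 0 0 0 1'; done; python3 -c "
from rig import bot;s=bot.state();print(s['moment'],s['orientation'],s['width'])"
python3 -m pendant '0 0 0 0 0 0.02 1;0 0 0 0 0 0 1'; python3 -c "
from rig import bot;s=bot.state();print(s['moment'],s['orientation'],s['width'])"
```

```text
t: 3.5
tool_pos: [0.5281, 0.383, 0.0928]
orientation: [0.0, 0.667, 0.745, 0.002]
force: [3.5, 0.3, 0.5]
width: 0.0564
gripper_force: 63.7
[ 0.09953783 -0.57051324 -0.59083702] [3.96702411e-04 6.66549020e-01 7.45459579e-01 1.50412708e-03] 0.05639582139692489
t: 3.7
tool_pos: [0.5281, 0.3829, 0.0928]
orientation: [0.001, 0.654, 0.756, 0.001]
force: [5.0, 0.7, 0.6]
width: 0.0562
gripper_force: 63.7
[ 0.14514302 -0.89341167 -0.96223893] [5.60667249e-04 6.54399723e-01 7.56147158e-01 1.47073702e-03] 0.056164423707876256
```

The torque grows with the turn and reaches 0.96 N m, so the leftmost lid is sound. I'll unwind, release and go on to the middle jar.

```bash
python3 -m pendant '0 0 0 0 0 -0.042 1;0 0 0 0 0 -0.042 1;0 0 0 0 0 0 1;0 0 0 0 0 0 0;0 0 0 0 0 0 0;0 0 0.15 0 0 0 0;0 0 0.15 0 0 0 0;0.0125 -0.14 0 0 0 0 0'
python3 -m pendant '0.0125 -0.14 0 0 0 0 0;0.0125 -0.14 0 0 0 0 0;0 0 0 0 0 0 0'; python3 -c "
from h import *;wrist('3')"
```

```text
t: 4.5
tool_pos: [0.5287, 0.3616, 0.1552]
orientation: [-0.001, 0.699, 0.716, 0.004]
force: [0.5, 1.2, -0.2]
width: 0.0855
gripper_force: 0.0
t: 4.8
tool_pos: [0.5328, 0.2931, 0.1519]
orientation: [0.0, 0.704, 0.711, -0.003]
force: [0.7, -1.4, 0.2]
width: 0.0857
gripper_force: 0.0
tool [0.5328 0.2931 0.1519] yaw y 0.5656305244845754
[314.  97.] 7811 circle [530.7 383.3] 23.6 zmed 0.1246
[327. 269.] 6227 circle [537.5 299.9] 23.7 zmed 0.1247
[501. 432.] 354 circle [667.1 171.2] 17.7 zmed 0.1316
```

```bash
python3 -m pendant '0.015 0.034 -0.1 0 0 0 0;0 0 -0.1 0 0 0 0;0 0 -0.095 0 0 0 0;0 0 0 0 0 0 0;0 0 0 0 0 0 0'
```

```text
t: 5.35
tool_pos: [0.536, 0.3067, 0.0929]
orientation: [-0.001, 0.701, 0.713, -0.001]
force: [0.3, 0.2, 0.3]
width: 0.085
gripper_force: 0.0
```

```bash
python3 -m pendant '0 -0.03 0 0 0 0 0;0 0 0 0 0 0 0;0 0 0 0 0 0 1;0 0 0 0 0 0 1;0 0 0 0 0 0 1;0 0 0 0 0 0 1' 60;  python3 -c "
from rig import bot;s=bot.state();print(s['moment'],s['force'],s['width'])"
```

```text
t: 5.95
tool_pos: [0.5367, 0.2996, 0.0942]
orientation: [-0.0, 0.702, 0.712, -0.0]
force: [-1.8, -0.7, 4.9]
width: 0.0566
gripper_force: 62.4
[-0.19976877  0.28478161  0.04323854] [-1.7665205  -0.67192545  4.9477296 ] 0.05660109812174627
```

```bash
python3 -m pendant '0 0 0 0 0 0.032 1;0 0 0 0 0 0.032 1;0 0 0 0 0 0 1'; python3 -c "
from rig import bot;s=bot.state();print(s['moment'],s['orientation'],s['width'])"
python3 -m pendant '0 0 0 0 0 0.02 1;0 0 0 0 0 0 1'; python3 -c "
from rig import bot;s=bot.state();print(s['moment'],s['orientation'],s['width'])"
```

```text
t: 6.25
tool_pos: [0.5368, 0.2991, 0.094]
orientation: [-0.001, 0.667, 0.745, -0.0]
force: [-2.7, -0.5, 6.5]
width: 0.0565
gripper_force: 62.9
[-0.26319011  0.26202393 -0.65194593] [-5.08192359e-04  6.66663911e-01  7.45358284e-01 -4.77657452e-06] 0.05649369839779652
t: 6.45
tool_pos: [0.5364, 0.2993, 0.094]
orientation: [-0.001, 0.655, 0.755, -0.0]
force: [-3.3, -0.0, 6.4]
width: 0.0564
gripper_force: 63.0
[-0.18506833  0.37843379 -0.89360765] [-8.88982091e-04  6.55460343e-01  7.55229062e-01 -1.13307166e-04] 0.05638354071243592
```

The middle lid is sound too. Now the rightmost jar; I need to lift over the sauce cap and turn the fingers away from the oil bottle.

```bash
python3 -m pendant '0 0 0 0 0 -0.042 1;0 0 0 0 0 -0.042 1;0 0 0 0 0 0 1;0 0 0 0 0 0 0;0 0 0 0 0 0 0;0 0 0.18 0 0 0 0;0 0 0.18 0 0 0 0;0 0 0.17 0 0 0 0'
python3 -m pendant '0.0135 -0.167 0 0 0 -0.07 0;0.0135 -0.167 0 0 0 -0.07 0;0.0135 -0.167 0 0 0 -0.07 0;0.0135 -0.167 0 0 0 -0.07 0;0.0135 -0.167 0 0 0 0 0;0 0 0 0 0 0 0;0 0 0 0 0 0 0'; python3 -c "
from h import *;wrist('4')"
```

```text
t: 7.25
tool_pos: [0.5369, 0.2993, 0.2002]
orientation: [0.0, 0.702, 0.712, -0.0]
force: [1.1, 0.6, 0.1]
width: 0.0855
gripper_force: 0.0
t: 7.95
tool_pos: [0.5505, 0.1317, 0.1993]
orientation: [-0.0, 0.841, 0.541, -0.0]
force: [-0.1, 0.6, 1.2]
width: 0.0855
gripper_force: 0.0
tool [0.5505 0.1317 0.1993] yaw y -24.476824555856112
[183.  26.] 3116 circle [537.7 300.9] 23.7 zmed 0.1244
[457. 109.] 331 circle [660.2 179.2] 20.3 zmed 0.13
[319. 253.] 4030 circle [551.4 132.1] 23.7 zmed 0.1246
```

View pics/w4.png

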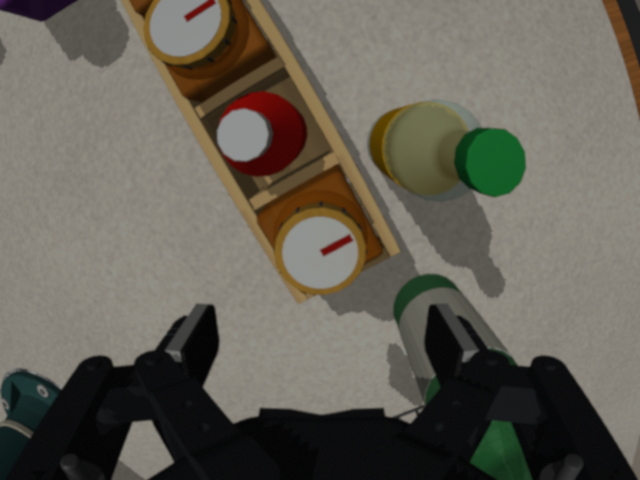

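The wrist view shows the rightmost lid at (319,253), the sauce cap at (245,133), the oil cap at (490,160) and the wine bottle at (450,370). The descent path is clear.

```bash
python3 -m pendant '0 0.002 -0.18 0 0 0 0;0 0 -0.18 0 0 0 0;0 0 -0.165 0 0 0 0;0 0 0 0 0 0 0;0 0 0 0 0 0 1;0 0 0 0 0 0 1;0 0 0 0 0 0 1;0 0 0 0 0 0 1' 60
python3 -c "
from rig import bot;s=bot.state();print(s['moment'],s['force'],s['width'])"
python3 -m pendant '0 0 0 0 0 0.032 1;0 0 0 0 0 0.032 1;0 0 0 0 0 0 1'; python3 -c "
from rig import bot;s=bot.state();print(s['moment'],s['orientation'],s['width'])"
```

```text
t: 8.8
tool_pos: [0.5511, 0.134, 0.096]
orientation: [-0.0, 0.84, 0.542, 0.001]
force: [-3.2, 1.3, 7.1]
width: 0.0564
gripper_force: 63.6
[ 0.30822031  0.37762542 -0.01196116] [-3.22781494  1.33686819  7.11128581] 0.05637618440032029
t: 9.1
tool_pos: [0.5511, 0.1335, 0.096]
orientation: [-0.0, 0.812, 0.584, 0.001]
force: [-2.4, 1.6, 8.1]
width: 0.0564
gripper_force: 63.7
[0.11188633 0.38547079 0.13164902] [-1.54156349e-04  8.11683588e-01  5.84096024e-01  1.25043537e-03] 0.056438524319591926
```

There is almost no torque after 0.1 rad, so this is the loose lid. A little more turn for margin, then lift.

```bash
python3 -m pendant '0 0 0 0 0 0.032 1;0 0 0 0 0 0.026 1;0 0 0 0 0 0 1' 80; python3 -c "
from rig import bot;s=bot.state();print(s['moment'],s['orientation'],s['width'])"
python3 -m pendant '0 0 0.04 0 0 0 1;0 0 0.08 0 0 0 1;0 0 0.1 0 0 0 1;0 0 0.12 0 0 0 1;0 0 0.12 0 0 0 1;0 0 0.12 0 0 0 1;0 0 0.1 0 0 0 1;0 0 0 0 0 0 1'
```

```text
t: 9.4
tool_pos: [0.551, 0.1336, 0.0962]
orientation: [-0.0, 0.784, 0.62, 0.001]
force: [-2.6, 1.4, 8.4]
width: 0.0557
gripper_force: 82.9
[0.19612771 0.46067552 0.14688824] [-2.19588288e-04  7.84295296e-01  6.20386526e-01  1.18250908e-03] 0.0556928924527002
t: 10.2
tool_pos: [0.5521, 0.1327, 0.2327]
orientation: [0.001, 0.785, 0.62, 0.003]
force: [2.0, 1.1, -6.0]
width: 0.0558
gripper_force: 86.6
```

```bash
python3 -m pendant '-0.1 0 0 0 0 0 1;-0.14 0 0 0 0 0 1;-0.14 -0.05 0 0 0 0 1;-0.1 -0.1 0 0 0 0 1;0 -0.14 0 0 0 0 1;0 -0.14 0 0 0 0 1;0 -0.14 0 0 0 0 1;0 -0.14 0 0 0 0 1'
python3 -m pendant '0 -0.14 0 0 0 0 1;0 -0.14 0 0 0 0 1;0 -0.14 0 0 0 0 1;0.02 -0.14 0 0 0 0 1;0.02 -0.14 0 0 0 0 1;0.02 -0.14 0 0 0 0 1;0.01 -0.12 0 0 0 0 1;0 -0.05 0 0 0 0 1'
python3 -m pendant '0 0 0 0 0 0 1;0 0 0 0 0 0 1'
python3 - <<'E'
from h import *
import cv2
a,b=[optics.read_camera(n)[0] for n in("scene","side")]
cv2.imwrite("pics/carry.png",np.hstack([cv2.resize(a[150:430,130:430],(400,373)),cv2.resize(b[60:340,200:500],(400,373))])[:,:,::-1])
E
```

```text
t: 11.0
tool_pos: [0.453, -0.0103, 0.2292]
orientation: [-0.0, 0.785, 0.62, -0.001]
force: [-0.3, 1.4, -6.7]
width: 0.0557
gripper_force: 87.0
t: 11.8
tool_pos: [0.4675, -0.214, 0.2294]
orientation: [0.001, 0.786, 0.618, -0.001]
force: [1.2, 1.0, -5.9]
width: 0.056
gripper_force: 86.9
t: 12.0
tool_pos: [0.4676, -0.2094, 0.2294]
orientation: [-0.002, 0.785, 0.62, -0.0]
force: [-0.3, -0.6, -6.1]
width: 0.0553
gripper_force: 86.9
```

View pics/carry.png

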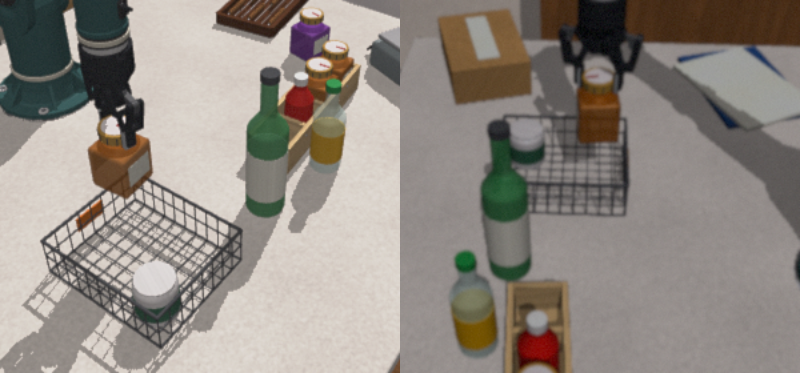

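Both views show the jar hanging upright below the gripper over the free near half of the basket, with everything else standing. I'll shift it a little and lower it.

```bash
python3 -m pendant '0.03 -0.06 0 0 0 0 1;0 -0.06 -0.05 0 0 0 1;0 0 -0.1 0 0 0 1;0 0 -0.13 0 0 0 1;0 0 -0.13 0 0 0 1;0 0 -0.11 0 0 0 1;0 0 -0.06 0 0 0 1;0 0 -0.03 0 0 0 1'
python3 -m pendant '0 0 -0.01 0 0 0 1;0 0 -0.01 0 0 0 1;0 0 0 0 0 0 1'
```

```text
t: 12.9
tool_pos: [0.4749, -0.2351, 0.1074]
orientation: [-0.0, 0.784, 0.62, -0.0]
force: [0.1, -0.3, -6.8]
width: 0.0561
gripper_force: 86.8
t: 13.2
tool_pos: [0.4751, -0.2354, 0.105]
orientation: [0.001, 0.785, 0.62, 0.0]
force: [0.2, 0.1, -5.9]
width: 0.0558
gripper_force: 86.8
```

```bash
python3 -m pendant '0 0 -0.015 0 0 0 1;0 0 -0.015 0 0 0 1;0 0 -0.01 0 0 0 1;0 0 -0.01 0 0 0 1;0 0 0 0 0 0 1'
```

```text
t: 13.7
tool_pos: [0.4743, -0.235, 0.094]
orientation: [-0.0, 0.785, 0.62, -0.0]
force: [0.6, 0.8, -4.4]
width: 0.0558
gripper_force: 86.8
```

```bash
python3 -m pendant '0 0 -0.01 0 0 0 1;0 0 0 0 0 0 1;0 0 0 0 0 0 1'
```

```text
t: 14.0
tool_pos: [0.4746, -0.2352, 0.0925]
orientation: [0.0, 0.785, 0.62, 0.0]
force: [-0.1, 0.3, -3.3]
width: 0.0558
gripper_force: 87.7
```

```bash
python3 -m pendant '0 0 -0.01 0 0 0 1;0 0 0 0 0 0 1;0 0 0 0 0 0 1'
```

```text
t: 14.3
tool_pos: [0.4741, -0.2354, 0.0921]
orientation: [-0.0, 0.785, 0.62, 0.001]
force: [-4.4, 1.7, 14.2]
width: 0.0555
gripper_force: 89.5
```

Firm contact with the floor. Releasing and rising.

```bash
python3 -m pendant '0 0 0.005 0 0 0 1;0 0 0 0 0 0 0.3;0 0 0 0 0 0 0;0 0 0 0 0 0 0;0 0 0.1 0 0 0 0;0 0 0.2 0 0 0 0;0 0 0.2 0 0 0 0;0 0 0 0 0 0 0' 20
python3 - <<'E'
from h import *
import cv2
wrist('5',.12)
a,b=[optics.read_camera(n)[0] for n in("scene","side")]
cv2.imwrite("pics/end.png",np.hstack([cv2.resize(a[150:430,130:430],(400,373)),cv2.resize(b[60:410,200:500],(400,467))[:373] if 0 else cv2.resize(b[100:420,200:500],(400,373))])[:,:,::-1])
E
```

```text
t: 15.1
tool_pos: [0.4781, -0.2373, 0.1958]
orientation: [0.005, 0.785, 0.62, 0.003]
force: [0.5, 0.2, 0.8]
width: 0.0854
gripper_force: 0.0
tool [ 0.4781 -0.2373  0.1958] yaw y -13.389214062562246
[311. 254.] 3993 circle [ 474.8 -237.4] 23.7 zmed 0.1206
```

View pics/end.png

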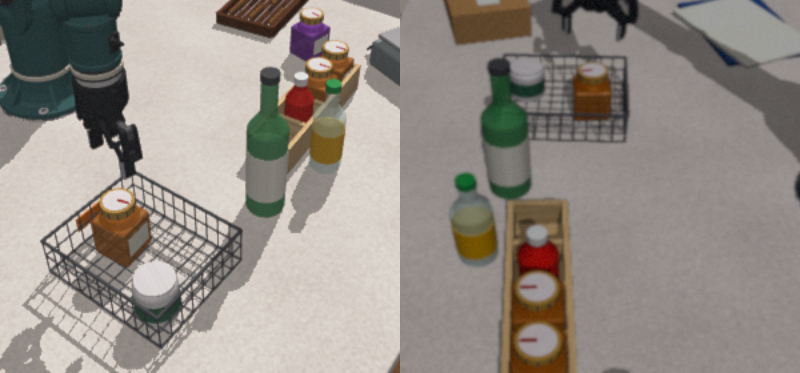

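View pics/w5.png

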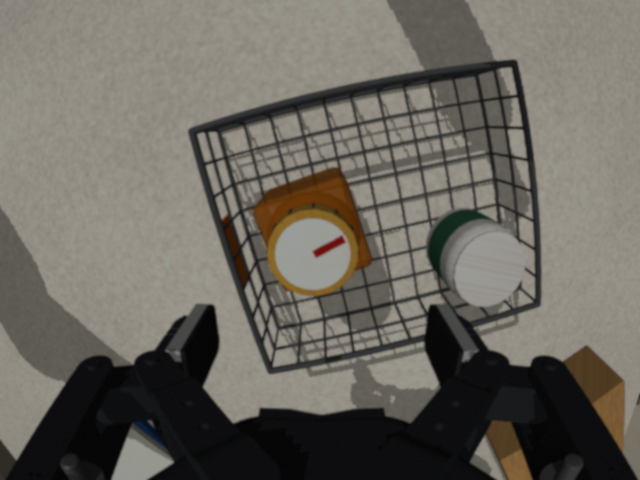

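The jar stands upright on the basket floor, with its lid at (311,254) and the lid top at 0.12 m. The stripe is turned relative to the jar's edge. The can, both bottles, the sauce and the two sound jars stand where they were.

```bash
python3 -c "
from rig import bot;print(bot.sign_off())"
```

```text
the job is handed in; nothing more can be done
None
```

I tried all three lids from left to right and handed the job in at about 15 s on the robot's clock: the rightmost jar had the loose lid and now stands upright on the basket floor, and the two sound jars are in their cells. The sign-off returned no verdict.

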